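# Turn a jar lid over through the twisted chute

## Task

Draw the stepped jar lid (the one with a plug on one face) out of its leaning pocket in the rack and drop it on edge into the slot on top of the twisted wire chute, facing the way that makes it come out turned over: it must end lying flat on the slide at the chute's foot, against the end stop, with its plug underneath and its broad face up. Leave the two plain lids in the rack and everything else on the counter where it is.

Things in the scene. Friction and masses are not known exactly. Their poses are not given: they have to be found in the camera images.
- lid_mid (a point): The stepped lid: a wooden flange 46 mm across, 6 mm thick, with a cork plug 34 mm across, 5 mm high on one face; 11 mm thick in all, 14 to 28 g. Point: its centre, half-way through the 11 mm. z is the disc's axis, out of the plug side (z down = plug underneath); x, y mean nothing. It starts on edge in one of the rack's pockets, leaning, plug side facing up and towards the rack's +x.
- plain_a_mid (a point): A plain wooden disc lid, 46 mm across and 11 mm thick with no step, in another pocket of the rack; centre of the disc, z along its axis. To be left alone.
- plain_b_mid (a point): A second plain disc lid like the other, in the remaining pocket of the rack. To be left alone.
- rack: Fixed plywood rack, base 130 (x) by 240 (y) by 10 mm; origin at table level, z up, -x side roughly towards the robot. Three pockets 63 mm apart along y, the middle one at y 0, all leaning 30 degrees from vertical, upper end towards -x. A lid stands with its flat face on the pocket's back wall (-x side), rim on the floor.
- pocket (a point): Middle pocket of the rack: corner of its floor and back wall, 50 mm above the table; axes of the rack. Measured up the lean from the floor the back wall (4 mm thick) is 26 mm high, the front wall and partitions 18 mm, so the upper 20 mm of a lid stands free on both sides. The pocket is 15 mm from back to front and about 56 mm long.
- shelf_edge (a point): Middle of the lower -x edge of a shelf board over the rack, 225 mm above the table; axes of the rack. The board is 12 mm thick and runs 76 mm from here to +x over the full width. It bars the way to the lids from straight above: come in along the 30 degree lean from the -x side, and draw the lid out the same way.
- chute: Fixed turning chute, base 190 (x) by 110 (y) by 6 mm; origin at table level straight under its top slot; z up, +x is the way lids slide out at the foot (roughly away from the robot). Wires and strips form a slot making half a turn about the vertical, so a lid dropped in on edge leaves the twist facing the opposite way. Slippery metal; a lid runs through by itself in about 1 s.
- slide_exit (a point): Where the twist ends and the slide begins, 118 mm above the table under the top slot; axes of the chute. The slide curves from upright to a 30 degree slope down towards +x and lays the lid on the face that looks to -x here. Hence the face that looks to chute +x when the lid goes into the top slot ends underneath on the slide.
- mouth (a point): Centre of the slot in the collar on top of the chute, at its upper face, 300 mm above the table; axes of the chute. The slot is vertical, 50 mm long (chute y) and 18 mm wide (chute x); the collar is 8 mm thick, 50 mm (x) by 74 mm (y) outside; nothing stands above it.
- jar_mid_c (a point): Jar 60 mm across, 85 mm tall, between the robot and the middle of the counter; point half-way up. Bystander.
- can_c (a point): Can 72 mm across, 90 mm tall, on the left; point half-way up. Bystander.
- carton_c (a point): Cardboard carton 50 by 90 by 130 mm tall, on the right; point half-way up. Bystander.
- scoop_c (a point): Wooden spoon 200 mm long lying near the robot on the right; point on the spoon, about 8 mm up. Bystander.
- rest (a point): Where the lid's centre comes to rest when it lies flat on the slide against the end stop, plug underneath: on the chute's middle line, 84 mm to chute +x of the slot and about 23 mm above the table; axes of the chute. The slide slopes down 30 degrees towards +x there, is 66 mm wide, has a low wall on either side and two guard wires over it, and a stop across its lower end.

How it is judged:
By the outcome, as a careful person would: the job done as asked, in the order asked, and still so for the second after the job is handed in, with the robot touching nothing.
It also fails if it takes over 43 s, if anything falls off the work surface, if the arm or the gripper's body presses on something with over 40 N, if the wrist force passes 120 N, or if a joint passes its speed limit or range.

## Robot

A 6-joint arm with a two-finger parallel gripper is mounted at the origin on the work surface. World frame = base frame: x ahead of the robot, y to its left, z up, the work surface at z = 0. Lengths are in m, angles in rad, forces in N, time in s.
With the tool pointing down it reaches from about 0.425 to 1.125 m from the base axis. Payload 14.9 kg.
Tool frame: the origin (TCP) lies midway between the tips of the shut fingers; the grasp point (between the pads) lies 19 mm behind it (pinch_z is the distance from the TCP to the grasp point, in m); z points along the fingers, y is the line along which they close (so a half turn about z gives the same grasp; the last joint's range is limited). The gripper opens to 91 mm and grips with 3 to 60 N. Pads are 32 mm wide; open, the fingers measure 118 mm over their backs; the gripper's body (76 mm by 178 mm) begins 60 mm behind the grasp point.
Start: joints at [-1.239, 0.379, 1.734, -0, 1.028, -0.033], TCP at [0.25, -0.654, 0.214] pointing down, gripper open.
Joint ranges: [-2.77, 2.77], [-0.74, 2.19], [0, 2.66], [-1.06, 4.2], [0.31, 2.87], [-3.08, 3.08]. Speed limits (rad/s): [1.89, 1.89, 2.39, 3.14, 3.14, 3.14].

## Interface

Orientations are given as [roll, pitch, yaw] about the fixed x, y, z axes, in that order (R = Rz(yaw) Ry(pitch) Rx(roll)).
In Python, from plant import * gives the robot as it stands. The module is installed in compiled form; this text tells all that it offers.
- The arm moves only by the tool arm_command, never from a script. Its argument "targets" is a list of rows, each a list of 6 numbers: the shift along the tool's x, y, z in mm, then the turn, a rotation vector about the tool's x, y, z in rad. In form: [[dx, dy, dz, ax, ay, az], ...]. A call has 1 to 20 rows; each row shifts and turns the commanded pose from where the row before left it, along the tool's axes as they then stand; what a row does not reach is not made up. A row lasts 1/10 s, in which the tool goes at most 50 mm and 8.59 degrees, less where a joint would pass 70% of its speed; a pose out of reach is approached as far as the arm can. A call with a gripper value outside its range is refused whole. "claw" is the opening, from -1 (shut) to 1 (fully open), so that 0 is half open, set as the call begins (left out, the last holds). The fingers move at their own pace and stop on an object; "force" is the grip in N (left out, the last holds). Time passes only in rows, so rows that do not move let the fingers close. It gives the time, the measured TCP pose, the force, the opening and the grip force at its end, in the units of the state.
- get_obs(): the state, without advancing time (a new reading comes with each control period).
- snapshot(name): name is "side" or "top"; returns a dict with "frame" (420x560x3 uint8, red, green, blue), "fx", "fy", "cx", "cy" (pixels), "k1" (the pictures are not rectified: a ray, as slopes to the right and down, at radius r is drawn at 1 + k1 r^2 times it, then the intrinsics apply), "rvec" (rotation vector, rad) and "tvec" (3), from world to camera coordinates, as OpenCV has them. Camera axes: x right, y down, z forward; pixel columns grow to the right and rows downward; lengths in m; the calibration is good to about 2 mm. A picture is of the moment at which its call begins. There is no depth.
- hand_in(): hands the job in; it is judged then, once.
The state is a dict: "time_s": time; "q": joint angles; "joint_velocities": joint speeds; "joint_efforts": joint torques, N m; "eef_pos": TCP position; "tool_rot": TCP orientation; "wrist_force": force on the tool from outside, world axes, zero at the start; "ft_torque": the same for the moment, N m; "opening": finger opening in m; "finger_force": force on a finger pad.
Only numpy, scipy, OpenCV 4.12 (cv2) and the standard library are available. Lean on these libraries where they do the work, as an engineer would, in place of code of your own. Each camera call takes 0.05 s, during which the arm holds its last target. There are 200 camera calls.

## Working session

There is one attempt and no reset: what is moved stays moved. The work goes in short steps, Python scripts to look and compute and a tool call to move; the robot and the scene stay as the last step left them, time stands still between calls to the robot, and variables do not carry over. Pictures are saved under pics/ and viewed, at most 11 in all, crops included, and the job is handed in when it is done.

Besides the shell and the picture viewer there is one more tool, called after "Call:" by a JSON object that holds its "api" and its "payload", one argument or row to a line. arm_command: Moves the arm, as the interface text tells. Its arguments: {"type":"object","properties":{"targets":{"type":"array","items":{"type":"array","items":{"type":"number"}}},"claw":{"type":"number"},"force":{"type":"number"}},"required":["targets"]}

```bash
mkdir -p pics
cat > h.py <<'E'
from plant import *
import numpy as np, cv2
from scipy.spatial.transform import Rotation as Ro
def cam(s):
    R=cv2.Rodrigues(np.array(s["rvec"],float))[0]; t=np.array(s["tvec"],float).ravel()
    K=np.array([[s["fx"],0,s["cx"]],[0,s["fy"],s["cy"]],[0,0,1]]); return R,t,K,s["k1"]
def ray(s,p):
    R,t,K,k=cam(s); u=cv2.undistortPoints(np.array([[p]],float),K,np.array([k,0,0,0.]))[0,0]
    d=R.T@np.array([u[0],u[1],1]); return -R.T@t,d/np.linalg.norm(d)
def onz(s,p,z):
    o,d=ray(s,p); return o+d*(z-o[2])/d[2]
def proj(s,P):
    R,t,K,k=cam(s); return cv2.projectPoints(np.atleast_2d(P).astype(float),R,t,K,np.array([k,0,0,0.]))[0][:,0]
def tri(s1,p1,s2,p2):
    o,d=ray(s1,p1);q,e=ray(s2,p2); ab=np.linalg.lstsq(np.c_[d,-e],q-o,rcond=None)[0]
    a=o+d*ab[0];b=q+e*ab[1]; return (a+b)/2,np.linalg.norm(a-b)
E
python3 - <<'E'
from h import *
import pickle
S={n:snapshot(n) for n in("side","top")}
pickle.dump(S,open("s0.pkl","wb"))
for n in S:
    s=S[n]; R,t,K,k=cam(s); print(n,s["fx"],k,-R.T@t,R[2]); cv2.imwrite(f"pics/{n}0.png",cv2.resize(s["frame"][:,:,::-1],(800,600),interpolation=cv2.INTER_CUBIC))
o=get_obs();print(o)
E
```

```text
side 397.86127961263503 -0.006654201573182781 [ 0.7409837  -0.50642568  1.13311978] [-0.28213705  0.46563472 -0.83879854]
top 380.6394145830505 -0.028790148328003345 [ 0.19453338 -0.00807927  1.49516399] [ 0.19409593 -0.0045218  -0.98097213]
{'time_s': 0.1, 'q': array([-1.23931689e+00,  3.79375545e-01,  1.73472678e+00,  1.22237746e-05,
        1.02852439e+00, -3.32745471e-02]), 'joint_velocities': array([ 0.00032165, -0.00091123, -0.00024558,  0.00107768, -0.0016988 ,
       -0.00101356]), 'joint_efforts': array([-7.67151014e-04, -7.65031815e+01, -4.35295594e+01,  6.51346310e-02,
        3.98901547e-02, -3.04730816e-05]), 'eef_pos': array([ 0.24959785, -0.65359486,  0.21333809]), 'tool_rot': array([-3.14055952e+00, -4.48591141e-05,  3.64747646e-01]), 'wrist_force': array([-0.34423605, -0.26558045, -0.20318012]), 'ft_torque': array([-0.00249834,  0.0116307 , -0.02219588]), 'finger_force': 0.0, 'opening': 0.09103239323788115}
```

View pics/side0.png

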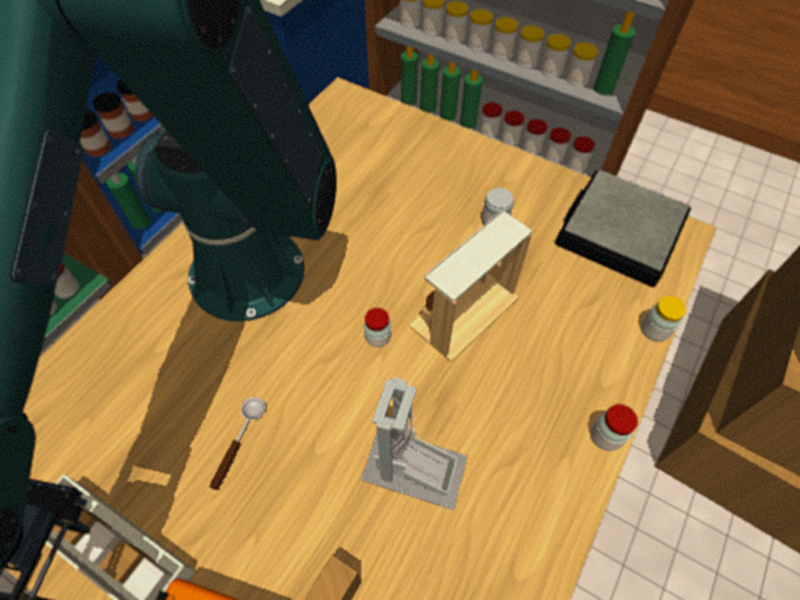

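View pics/top0.png

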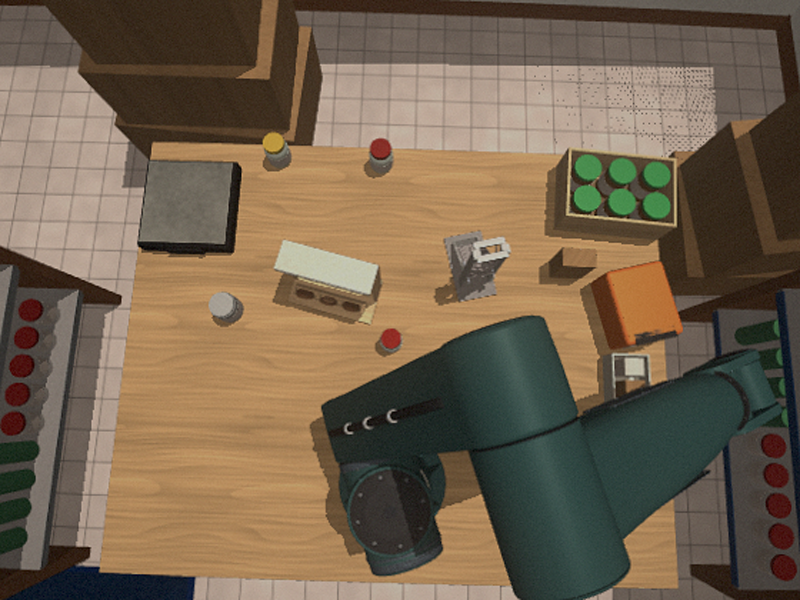

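The side view shows the rack at about (475,285) and the chute at about (410,440). The top view shows three lids at about (303,293), (325,301) and (350,306), the chute mouth at (490,249) and the jar at (391,340). I'll enlarge the rack and chute.

Run:
```python
from h import *
import pickle
S=pickle.load(open("s0.pkl","rb"))
a=S["top"]["frame"][160:235,185:270,::-1]; b=S["top"]["frame"][155:215,305:365,::-1]
c=S["side"]["frame"][145:255,280:375,::-1]; d=S["side"]["frame"][260:355,250:330,::-1]
r=lambda im,w,h:cv2.resize(im,(w,h),interpolation=cv2.INTER_CUBIC)
m=np.zeros((600,800,3),np.uint8)
m[:300,:340]=r(a,340,300)   # x4
m[:300,345:645]=r(b,300,300) # x5
m[300:,:259]=r(c,259,300)    # x2.727
m[300:,345:598]=r(d,253,300) # x3.158
cv2.imwrite("pics/crop.png",m)
```

```text
(no output)
```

View pics/crop.png

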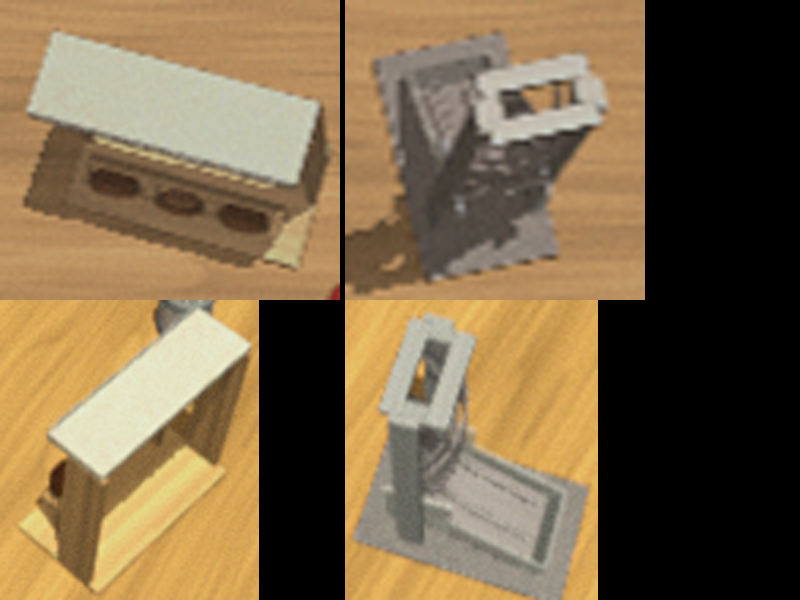

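The crop shows the three dark lids under the shelf in the top view. The middle one looks smaller, which suggests the stepped lid. The chute's pale collar is centred near full-frame (345,174) in the top view. Next I'll measure them metrically.

Run:
```python
from h import *
import pickle
S=pickle.load(open("s0.pkl","rb"))
def plane(n,win,z,thr,sat):
    s=S[n]; f=s["frame"]; r0,r1,c0,c1=win
    hsv=cv2.cvtColor(f,cv2.COLOR_RGB2HSV)
    m=np.zeros(f.shape[:2],np.uint8); m[r0:r1,c0:c1]=((hsv[...,2]>thr)&(hsv[...,1]<sat))[r0:r1,c0:c1]
    cs,_=cv2.findContours(m,cv2.RETR_EXTERNAL,cv2.CHAIN_APPROX_NONE); c=max(cs,key=cv2.contourArea)[:,0]
    P=np.array([onz(s,p,z)[:2] for p in c])*1000
    (cx,cy),(w,h),a=cv2.minAreaRect(P.astype(np.float32)); print(n,len(c),"ctr",cx.__round__(1),round(cy,1),"wh",round(w,1),round(h,1),"ang",round(a,2))
for n,w in(("top",(160,215,185,270)),("side",(145,220,290,375))):
    for t in(130,150,): plane(n,w,.237,t,50)
for n,w in(("top",(160,190,325,365)),("side",(262,300,255,300))):
    for t in(130,145,160,): plane(n,w,.300,t,50)
# lids: dark blobs in top
s=S["top"]; f=s["frame"]; hsv=cv2.cvtColor(f,cv2.COLOR_RGB2HSV)
for y in range(198,220): print(y,' '.join('%3d'%v for v in hsv[y,203:256,2]))
```

```text
top 171 ctr 515.6 172.5 wh 238.0 77.2 ang 76.27
top 170 ctr 516.9 172.2 wh 238.0 74.5 ang 76.27
side 178 ctr 510.8 182.1 wh 257.4 101.0 ang 76.79
side 166 ctr 519.9 177.0 wh 253.6 89.3 ang 79.37
top 128 ctr 561.2 -198.8 wh 72.1 105.5 ang 6.76
top 71 ctr 555.9 -209.2 wh 52.2 85.2 ang 13.44
top 70 ctr 554.2 -210.5 wh 48.2 83.5 ang 13.57
side 102 ctr 556.7 -212.5 wh 52.3 85.1 ang 17.96
side 101 ctr 557.3 -211.9 wh 50.4 84.7 ang 14.99
side 99 ctr 556.4 -211.9 wh 48.6 84.2 ang 14.11
198 100  97 109 122 113 102 109 115 124 125 132 132 132 134 129 128 160 196 197 185 186 169 137 128 118 144 144 144 180 192 193 196 197 198 196 201 199 198 199 195 195 196 198 196 199 199 197 198 196 196 196 197 194
199  99 102 115 122  99  89  90  89  96 101 112 121 126 131 129 133 134 130 132 157 194 193 192 189 172 146 125 141 140 133 156 167 183 190 193 196 198 199 203 197 196 200 195 197 196 197 197 198 197 198 197 199 199
200 103 114 119 118 114 115 101 101  95  88  88  89  99 110 111 119 127 130 132 133 136 131 131 164 195 193 182 166 151 129 122 138 131 117 147 174 189 191 191 198 197 199 198 199 194 1
[... 3434 characters left out ...]
  80  78  82  81  74  74  71  64  69 109 154 140 155
217 181 178 181 175 181 179 180 180 159 119 121 113  99  99 103 102 107 103 100  93  94 103 123 131 132 134 132 137 134 134 130 130 132 130 131 125 123 130 129 110  98  90  84  86  78  78  75  76  82 124 158 149 166
218 181 183 182 183 182 183 184 180 180 184 182 162 122 121 120 115 102 104 103 106 106 101  97  90  95 110 132 136 131 129 135 137 134 135 132 133 131 132 130 125 127 128 120 115 108 108 108 112 119 144 157 154 183
219 184 180 180 178 180 180 180 181 179 177 182 182 184 184 189 163 121 124 118 104 105 107 102 107 106 107 102  98 107 119 128 132 130 137 138 132 136 134 136 135 132 136 127 131 130 133 133 135 130 133 140 171 196
```

Value rows show a lighter disc inside a dark ring on the middle lid, at about (230,210), so that one is the stepped lid. Now the pocket geometry and clearances.

Run:
```python
from h import *
import pickle
S=pickle.load(open("s0.pkl","rb")); s=S["top"]
a=np.radians(-13.7); X=np.array([np.cos(a),np.sin(a),0]);Y=np.array([-X[1],X[0],0]);Z=np.array([0,0,1])
O=np.array([.5169,.1722,0])
u=-.5*X+.866*Z; n=.866*X+.5*Z
print("shelf edge rel",-38)
for p in((212,208.2),(230.5,212.8),(247,217.4)):
    P=onz(s,p,.0898); print("rim top rack xy",((P-O)@X*1e3).round(1),((P-O)@Y*1e3).round(1))
P=onz(s,(230,210),.0754);print("plugctr-ish",((P-O)@X*1e3).round(1),((P-O)@Y*1e3).round(1))
# base corners (top) front-left etc., side
for n_,p in(("side",((20/2.727+280),(525-300)/2.727+145)),("side",(95/2.727+280,(590-300)/2.727+145)),("side",(224/2.727+280,(472-300)/2.727+145)),("top",(298/4+185,267/4+160))):
    P=onz(S[n_],p,.010); print("base corner",((P-O)@X*1e3).round(1),((P-O)@Y*1e3).round(1))
# shelf corners by triangulation
for t,d in(((198.75,168),(355.2,148.7)),((265.75,185.75),(371.7,162.2)),((260,206),(317.8,210.3)),((192,187.5),(297.6,194.9))):
    pass
T=[(198.75,168),(265.75,185.75),(260,206),(192,187.5)]; D=[(355.2,148.7),(371.7,162.2),(317.8,210.3),(297.6,194.9)]
for n_,L in(("top",T),("side",D)):
    for p in L:
        P=onz(S[n_],p,.237); print(n_,P[:2].round(4),((P-O)@X*1e3).round(1),((P-O)@Y*1e3).round(1))
# check by drawing expected chute slot, lid outline
```

```text
shelf edge rel -38
rim top rack xy -65.0 63.1
rim top rack xy -63.3 -9.0
rim top rack xy -63.6 -73.7
plugctr-ish -51.3 -1.6
base corner -66.8 -118.4
base corner 55.2 -119.2
base corner 58.3 114.9
base corner -74.6 -121.5
top [0.5794 0.2768] 36.0 116.5
top [0.5236 0.044 ] 36.9 -122.9
top [0.4526 0.0608] -36.1 -123.5
top [0.5096 0.2948] -36.1 117.4
side [0.522  0.2959] -24.4 121.4
side [0.5854 0.2737] 42.6 114.8
side [0.5305 0.0445] 43.5 -120.8
side [0.4591 0.0601] -29.6 -122.6
```

```bash
cat >> h.py <<'E'
a=np.radians(-13.7); X=np.array([np.cos(a),np.sin(a),0]);Y=np.array([-X[1],X[0],0]);Z=np.array([0,0,1.])
O=np.array([.5169,.1722,0]); u=-.5*X+.866*Z; n=.866*X+.5*Z
C=O-.042*X-.004*Y+.05*Z
b=np.radians(13.6); CX=np.array([np.cos(b),np.sin(b),0]);CY=np.array([-CX[1],CX[0],0]); M=np.array([.5555,-.211,.300])
E
python3 - <<'E'
from h import *
import pickle
S=pickle.load(open("s0.pkl","rb"))
th=np.linspace(0,2*np.pi,60)[:,None]
circ=lambda c,r:c+r*(np.cos(th)*Y+np.sin(th)*u)
rect=lambda c,x,y,hx,hy:np.array([c+i*hx*x+j*hy*y for i,j in((1,1),(1,-1),(-1,-1),(-1,1),(1,1))])
sh=O-.003*Y
L=[(circ(C+.023*u+k*.063*Y,.023),(0,0,255)) for k in(-1,0,1)]+[(circ(C+.023*u+.011*n,.017),(0,255,255)),
 (rect(sh+.237*Z,X,Y,.038,.12),(255,0,0)),(rect(M,CX,CY,.009,.025),(0,0,255)),(rect(M,CX,CY,.025,.037),(0,255,0)),(rect(M+.053*CX-.294*Z,CX,CY,.095,.055),(255,0,255))]
m=np.zeros((600,800,3),np.uint8)
for nme,(r0,r1,c0,c1),(y,x),k in(("top",(160,230,185,270),(0,0),5),("top",(155,215,305,365),(0,430),5),("side",(145,255,280,375),(350,0),2.25),("side",(260,355,250,330),(300,430),3.1)):
    s=S[nme]; im=cv2.resize(s["frame"][r0:r1,c0:c1,::-1],None,fx=k,fy=k,interpolation=cv2.INTER_CUBIC)
    for P,col in L:
        q=(proj(s,P)-[c0,r0]+.5)*k; cv2.polylines(im,[np.round(q).astype(int)],False,col,1)
    h,w=im.shape[:2]; m[y:y+h,x:x+w]=im[:600-y]
cv2.imwrite("pics/ov.png",m)
E
```

```text
(no output)
```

View pics/ov.png

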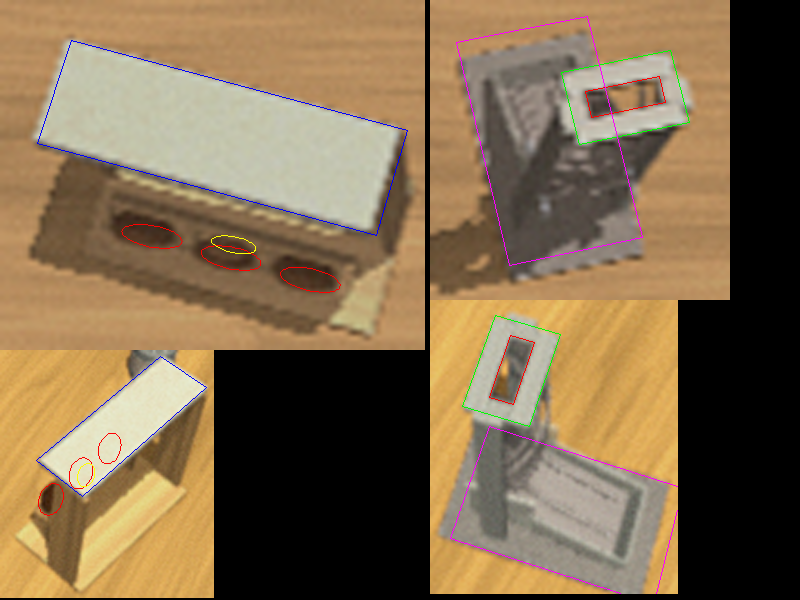

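The overlay shows the collar and slot fit well. The shelf fits too, and the lids lie about 1 px left of the prediction (+y). I'll correct for that and plan the path.

```bash
cat >> h.py <<'E'
C=O-.042*X+.001*Y+.05*Z
def tool(tilt,ax,ay):  # tilt deg from down towards ax; tool y ~ ax
    t=np.radians(tilt); return np.c_[ay, np.cos(t)*ax+np.sin(t)*Z, np.sin(t)*ax-np.cos(t)*Z]
def cur():
    o=get_obs(); return np.array(o["eef_pos"]),Ro.from_euler("xyz",o["tool_rot"]).as_matrix(),o
def rows(p0,R0,p1,R1,N):
    w=Ro.from_matrix(R0.T@R1).as_rotvec()/N; Rs=[R0@Ro.from_rotvec(w*k).as_matrix() for k in range(N)]
    d=np.linalg.solve(sum(Rs),p1-p0); path=p0+np.cumsum([r@d for r in Rs],0)
    print(N,"x",(d*1e3).round(1),w.round(4),"|",round(np.linalg.norm(d)*1e3,1),round(np.degrees(np.linalg.norm(w)),1)); return path
E
python3 - <<'E'
from h import *
p,R,o=cur(); Rg=tool(35,X,Y)
G=C+.037*u+.0055*n+.007*Rg[:,2]; print("grasp TCP",G)
p1=p+np.array([0,0,.266])
p2=G-.25*Rg[:,2]; print(p2)
pa=np.array([.55,-.25,.48]);
for N in(22,26):print(rows(p1,R,p2,Rg,N)[::3].round(2).tolist())
rows(p2,Rg,G-.06*Rg[:,2],Rg,5)
E
```

```text
grasp TCP [0.46688641 0.18542128 0.07905794]
[0.32757199 0.21938248 0.28384595]
22 x [ 31.8 -27.6   2.9] [-0.0256  0.0134 -0.0425] | 42.2 2.9
[[0.27, -0.62, 0.48], [0.32, -0.5, 0.47], [0.36, -0.38, 0.45], [0.38, -0.26, 0.43], [0.38, -0.13, 0.41], [0.38, -0.01, 0.37], [0.36, 0.11, 0.33], [0.33, 0.22, 0.28]]
26 x [ 27.  -23.3   2.4] [-0.0216  0.0113 -0.036 ] | 35.7 2.5
[[0.27, -0.62, 0.48], [0.31, -0.52, 0.47], [0.34, -0.42, 0.46], [0.37, -0.32, 0.44], [0.38, -0.22, 0.42], [0.38, -0.11, 0.4], [0.38, -0.01, 0.37], [0.36, 0.09, 0.34], [0.34, 0.19, 0.3]]
5 x [ 0. -0. 38.] [0. 0. 0.] | 38.0 0.0
```

Call:
{"api": "arm_command", "payload": {
  "targets": [
    [0,0,-38,0,0,0],
    [0,0,-38,0,0,0],
    [0,0,-38,0,0,0],
    [0,0,-38,0,0,0],
    [0,0,-38,0,0,0],
    [0,0,-38,0,0,0],
    [0,0,-38,0,0,0]
  ],
  "claw": -0.05,
  "force": 20
}}

```text
time_s: 0.8
eef_pos: [0.2496, -0.6536, 0.4812]
tool_rot: [-3.141, 0.0, 0.365]
wrist_force: [-0.1, -0.2, -0.4]
opening: 0.0437
finger_force: 0.0
```

Run:
```python
from h import *
p,R,o=cur(); print(p,R.round(2).tolist(),o["q"].round(3))
Rg=tool(35,X,Y); G=C+.037*u+.0055*n+.007*Rg[:,2]
pm=np.array([.50,0,.46]); Rm=tool(0,X,Y)
print(rows(p,R,pm,Rm,20)[::4].round(2).tolist())
print(rows(pm,Rm,G-.14*Rg[:,2],Rg,10)[::3].round(2).tolist())
```

```text
[ 0.24958046 -0.65361748  0.48120734] [[0.93, 0.36, -0.0], [0.36, -0.93, 0.0], [-0.0, -0.0, -1.0]] [-1.239  0.19   1.494 -0.     1.459 -0.033]
20 x [ 33.8 -13.5   1.1] [-0.     -0.     -0.0483] | 36.4 2.8
[[0.28, -0.63, 0.48], [0.37, -0.52, 0.48], [0.44, -0.39, 0.47], [0.49, -0.25, 0.47], [0.5, -0.11, 0.46]]
10 x [ 17.2 -22.6  21.7] [-0.0611 -0.     -0.    ] | 35.8 3.5
[[0.48, 0.02, 0.44], [0.44, 0.09, 0.37], [0.41, 0.15, 0.28], [0.39, 0.2, 0.19]]
```

Call:
{"api": "arm_command", "payload": {
  "targets": [
    [33.8,-13.5,1.1,0,0,-0.0483],
    [33.8,-13.5,1.1,0,0,-0.0483],
    [33.8,-13.5,1.1,0,0,-0.0483],
    [33.8,-13.5,1.1,0,0,-0.0483],
    [33.8,-13.5,1.1,0,0,-0.0483],
    [33.8,-13.5,1.1,0,0,-0.0483],
    [33.8,-13.5,1.1,0,0,-0.0483],
    [33.8,-13.5,1.1,0,0,-0.0483],
    [33.8,-13.5,1.1,0,0,-0.0483],
    [33.8,-13.5,1.1,0,0,-0.0483],
    [33.8,-13.5,1.1,0,0,-0.0483],
    [33.8,-13.5,1.1,0,0,-0.0483],
    [33.8,-13.5,1.1,0,0,-0.0483],
    [33.8,-13.5,1.1,0,0,-0.0483],
    [33.8,-13.5,1.1,0,0,-0.0483],
    [33.8,-13.5,1.1,0,0,-0.0483],
    [33.8,-13.5,1.1,0,0,-0.0483],
    [33.8,-13.5,1.1,0,0,-0.0483],
    [33.8,-13.5,1.1,0,0,-0.0483],
    [33.8,-13.5,1.1,0,0,-0.0483]
  ]
}}

```text
time_s: 2.8
eef_pos: [0.5006, 0.0008, 0.4576]
tool_rot: [-3.141, 0.0, 1.333]
wrist_force: [0.0, -0.7, -0.6]
opening: 0.0434
finger_force: 0.0
```

Call:
{"api": "arm_command", "payload": {
  "targets": [
    [17.2,-22.6,21.7,-0.0611,0,0],
    [17.2,-22.6,21.7,-0.0611,0,0],
    [17.2,-22.6,21.7,-0.0611,0,0],
    [17.2,-22.6,21.7,-0.0611,0,0],
    [17.2,-22.6,21.7,-0.0611,0,0],
    [17.2,-22.6,21.7,-0.0611,0,0],
    [17.2,-22.6,21.7,-0.0611,0,0],
    [17.2,-22.6,21.7,-0.0611,0,0]
  ]
}}

```text
time_s: 3.6
eef_pos: [0.3985, 0.1669, 0.2514]
tool_rot: [2.65, -0.002, 1.332]
wrist_force: [2.0, -0.1, 0.3]
opening: 0.0431
finger_force: 0.0
```

Run:
```python
from h import *
p,R,o=cur(); print(p,R.round(2).tolist(),o["q"].round(3))
Rg=tool(35,X,Y); G=C+.037*u+.0055*n+.007*Rg[:,2]
rows(p,R,G-.14*Rg[:,2],Rg,2)
m=[]
for k in("side","top"):
    s=snapshot(k); r,c=proj(s,C)[0].astype(int)[::-1]
    m.append(cv2.resize(s["frame"][max(0,r-100):r+60,c-75:c+65,::-1],(400,457)))
cv2.imwrite("pics/pre.png",np.hstack(m))
```

```text
[0.39846721 0.16690242 0.25140622] [[0.24, 0.86, 0.46], [0.97, -0.21, -0.11], [0.0, 0.47, -0.88]] [ 0.551 -0.275  2.414 -0.535  0.714  1.149]
2 x [ 17.1 -22.3  20.5] [-0.0595 -0.001  -0.0005] | 34.7 3.4
```

View pics/pre.png

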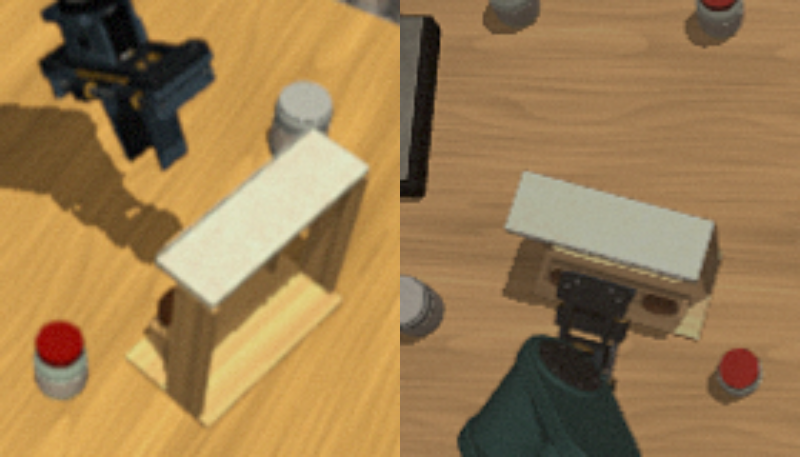

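The left crop shows the gripper above the rack's −x side, its body wide along the closing line. The right crop shows it over the middle lid. I'll continue to the line of approach.

Call:
{"api": "arm_command", "payload": {
  "targets": [
    [17.1,-22.3,20.5,-0.0595,-0.001,-0.0005],
    [17.1,-22.3,20.5,-0.0595,-0.001,-0.0005],
    [0,0,0,0,0,0]
  ]
}}

```text
time_s: 4.0
eef_pos: [0.3902, 0.1968, 0.201]
tool_rot: [2.553, 0.008, 1.327]
wrist_force: [-0.5, -0.1, -0.9]
opening: 0.0436
finger_force: 0.0
```

Run:
```python
from h import *
p,R,o=cur(); print(p,o["q"].round(3))
Rg=tool(35,X,Y); G=C+.037*u+.0055*n+.007*Rg[:,2]
rows(p,R,G-.04*Rg[:,2],Rg,4); rows(p,R,G,Rg,6)
```

```text
[0.39018499 0.19684695 0.20100171] [ 0.693 -0.142  2.455 -0.853  0.643  1.586]
4 x [ 1.9 -1.3 26.1] [-0.0056  0.0023  0.0003] | 26.2 0.3
6 x [ 1.3 -0.8 24. ] [-0.0038  0.0016  0.0002] | 24.1 0.2
```

Call:
{"api": "arm_command", "payload": {
  "targets": [
    [4,-3,0,-0.012,0.005,0],
    [4,-2.2,20,-0.01,0.004,0],
    [0,0,28,0,0,0],
    [0,0,28,0,0,0],
    [0,0,28,0,0,0],
    [0,0,0,0,0,0]
  ]
}}

```text
time_s: 4.6
eef_pos: [0.4476, 0.1943, 0.1381]
tool_rot: [2.568, 0.006, 1.326]
wrist_force: [0.3, -0.7, -0.2]
opening: 0.0435
finger_force: 0.0
```

Run:
```python
from h import *
p,R,o=cur(); print(p,o["q"].round(3),o["wrist_force"].round(1))
Rg=tool(35,X,Y); G=C+.037*u+.0055*n+.007*Rg[:,2]
rows(p,R,G,Rg,2)
m=[]
for k in("side","top"):
    s=snapshot(k); r,c=proj(s,C)[0].astype(int)[::-1]
    m.append(cv2.resize(s["frame"][max(0,r-60):r+40,c-50:c+50,::-1],(400,400),interpolation=cv2.INTER_CUBIC))
cv2.imwrite("pics/pre2.png",np.hstack(m))
```

```text
[0.44764325 0.1943389  0.1381451 ] [ 0.585  0.084  2.399 -1.058  0.481  1.745] [ 0.3 -0.7 -0.2]
2 x [-1.9 -7.6 30.4] [-0.0188  0.004  -0.0007] | 31.4 1.1
```

View pics/pre2.png

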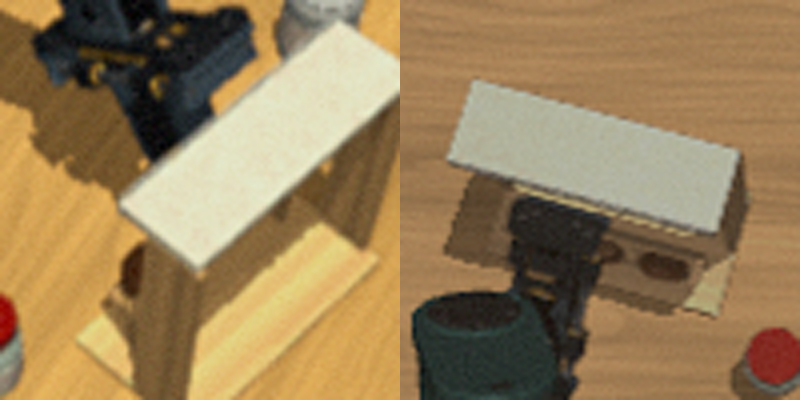

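The left crop shows the gripper near the shelf with clearance. The right crop shows the fingers over the middle lid. Joint 4 is at its limit (−1.058), so I'll fit a quick kinematic model to find a reachable grasp spin within the lid plane.

```bash
cat > k.py <<'E'
from h import *
from scipy.optimize import least_squares
Q=np.array([[-1.23931689,.379375545,1.73472678,0,1.02852439,-.0332745],[-1.239,.190,1.494,0,1.459,-.033],[.551,-.275,2.414,-.535,.714,1.149],[.693,-.142,2.455,-.853,.643,1.586],[.585,.084,2.399,-1.058,.481,1.745]])
P=np.array([[.24959785,-.65359486,.21333809],[.24958046,-.65361748,.48120734],[.39846721,.16690242,.25140622],[.39018499,.19684695,.20100171],[.44764325,.1943389,.1381451]])
E_=np.array([[-3.14056,0,.36475],[-3.141,0,.365],[2.65,-.002,1.332],[2.553,.008,1.327],[2.568,.006,1.326]])
s4,s6=1,1
def rot(q): return Ro.from_euler("ZYZYZ",[q[0],q[1]+q[2],s4*q[3],q[4],s6*q[5]]).as_matrix()
def fk(q,k):
    a1,h,l2,e,l3,L=k; rz=Ro.from_euler("Z",q[0]).as_matrix(); A=q[1];B=q[1]+q[2]
    d=np.array([np.sin(A),0,np.cos(A)]);f=np.array([np.sin(B),0,np.cos(B)]);g=np.array([np.cos(B),0,-np.sin(B)])
    R=rot(q); return rz@(np.array([a1,0,h])+l2*d+l3*f+e*g)+L*R[:,2],R
E
python3 - <<'E'
import k
from k import *
for a in(1,-1):
  for b in(1,-1):
    k.s4,k.s6=a,b
    D=[k.rot(q).T@Ro.from_euler("xyz",e).as_matrix() for q,e in zip(Q,E_)]
    print(a,b,[Ro.from_matrix(d).as_rotvec().round(2).tolist() for d in D])
    r=least_squares(lambda v:np.ravel([fk(q,v)[0]-p for q,p in zip(Q,P)])*1e3,[0.1,.5,.6,0,.6,.25])
    print(r.x.round(4),np.abs(r.fun).max().round(2))
E
```

```text
Traceback (most recent call last):
  File "k.py", line 7, in rot
    def rot(q): return Ro.from_euler("ZYZYZ",[q[0],q[1]+q[2],s4*q[3],q[4],s6*q[5]]).as_matrix()
                       ~~~~~~~~~~~~~^^^^^^^^^^^^^^^^^^^^^^^^^^^^^^^^^^^^^^^^^^^^^^^
  File "scipy/spatial/transform/_rotation.pyx", line 1413, in scipy.spatial.transform._rotation.Rotation.from_euler
ValueError: Expected axis specification to be a non-empty string of upto 3 characters, got ZYZYZ
```

```bash
sed -i 's/^def rot.*/def rot(q): return (Ro.from_euler("ZYZ",[q[0],q[1]+q[2],s4*q[3]])*Ro.from_euler("YZ",[q[4],s6*q[5]])).as_matrix()/' k.py
python3 - <<'E'
import k
from k import *
for a in(1,-1):
  for b in(1,-1):
    k.s4,k.s6=a,b
    D=[k.rot(q).T@Ro.from_euler("xyz",e).as_matrix() for q,e in zip(Q,E_)]
    print(a,b,[Ro.from_matrix(d).as_rotvec().round(2).tolist() for d in D])
    r=least_squares(lambda v:np.ravel([fk(q,v)[0]-p for q,p in zip(Q,P)])*1e3,[0.1,.5,.6,0,.6,.25])
    print(r.x.round(4),np.abs(r.fun).max().round(2))
E
```

```text
1 1 [[0.0, -0.0, 1.57], [-0.0, -0.0, 1.57], [0.0, -0.0, 1.57], [-0.0, 0.0, 1.57], [0.0, -0.0, 1.57]]
[0.024  0.271  0.5264 0.0304 0.5824 0.2132] 22.08
1 -1 [[0.0, -0.0, 1.5], [-0.0, -0.0, 1.5], [-0.0, -0.0, -2.41], [0.0, 0.0, -1.54], [-0.0, -0.0, -1.22]]
[0.024  0.271  0.5264 0.0304 0.5824 0.2132] 22.08
-1 1 [[0.0, -0.0, 1.57], [-0.0, -0.0, 1.57], [-0.25, -0.65, 0.7], [-0.67, -0.65, 0.08], [-0.69, -0.48, -0.41]]
[ 0.2018 -0.0746  0.3493 -0.0506  0.4213 -0.1901] 52.26
-1 -1 [[0.0, -0.0, 1.5], [-0.0, -0.0, 1.5], [0.72, -0.72, 2.86], [-0.97, 0.97, -2.71], [0.87, -0.87, 2.8]]
[ 0.2018 -0.0746  0.3493 -0.0506  0.4213 -0.1901] 52.26
```

```bash
cat >> k.py <<'E'
def fk(q,k):
    a1,h,l2,e,l3,L,lat,w=k; rz=Ro.from_euler("Z",q[0]).as_matrix(); A=q[1];B=q[1]+q[2]
    d=np.array([np.sin(A),0,np.cos(A)]);f=np.array([np.sin(B),0,np.cos(B)]);g=np.array([np.cos(B),0,-np.sin(B)])
    R=rot(q); R5=(Ro.from_euler("ZYZ",[q[0],B,q[3]])*Ro.from_euler("Y",q[4])).as_matrix()
    return rz@(np.array([a1,lat,h])+l2*d+l3*f+e*g)+L*R[:,2]+w*R5[:,0],R@Ro.from_euler("Z",np.pi/2).as_matrix()
r=least_squares(lambda v:np.ravel([fk(q,v)[0]-p for q,p in zip(Q,P)])*1e3,[0.1,.5,.6,0,.6,.25,0,0])
KV=r.x; LO=np.array([-2.77,-.74,0,-1.06,.31,-3.08]);HI=np.array([2.77,2.19,2.66,4.2,2.87,3.08])
def ik(p,R,q0):
    f=lambda q:np.r_[(fk(q,KV)[0]-p)*1e3,(Ro.from_matrix(fk(q,KV)[1].T@R).as_rotvec())*300]
    s=least_squares(f,np.clip(q0,LO-.6,HI+.6),); return s.x,np.abs(s.fun).max()
E
python3 - <<'E'
from k import *
print(KV.round(4),np.abs(r.fun).max().round(2))
Rn=np.eye(3)
for tilt in(30,33,35):
  for phi in(0,8,15,22,-15):
    Rg=tool(tilt,X,Y)@Ro.from_rotvec([0,np.radians(phi),0]).as_matrix()
    G=C+.037*u+.0055*n+.005*Rg[:,2]
    print(tilt,phi,Rg[:,2].round(2),[ (lambda x:(x[0].round(2).tolist(),x[1].round(1)))(ik(G-dd*u*-1 if 0 else G+dd*u,Rg,Q[4])) for dd in(0,.06,.1)])
E
```

```text
[2.000e-04 3.179e-01 5.505e-01 4.150e-02 6.044e-01 2.678e-01 2.320e-02
 4.000e-04] 0.12
30 0 [ 0.49 -0.12 -0.87] [([0.52, 0.23, 2.37, -1.21, 0.38, 1.87], np.float64(0.0)), ([0.57, 0.07, 2.41, -0.95, 0.46, 1.63], np.float64(0.0)), ([0.61, -0.03, 2.42, -0.82, 0.54, 1.52], np.float64(0.0))]
30 8 [ 0.51  0.02 -0.86] [([0.44, 0.21, 2.42, -1.52, 0.21, 2.11], np.float64(0.0)), ([0.5, 0.04, 2.46, -0.98, 0.28, 1.6], np.float64(0.0)), ([0.54, -0.08, 2.47, -0.77, 0.37, 1.41], np.float64(0.0))]
30 15 [ 0.53  0.14 -0.84] [([0.37, 0.2, 2.45, -2.51, 0.11, 3.03], np.float64(0.0)), ([0.42, 0.02, 2.49, -0.99, 0.11, 1.56], np.float64(0.0)), ([0.46, -0.11, 2.51, -0.59, 0.21, 1.18], np.float64(0.0))]
30 22 [ 0.54  0.25 -0.8 ] [([0.29, 0.21, 2.48, -0.48, -0.2, 0.92], np.float64(0.0)), ([0.34, 0.01, 2.52, -1.12, -0.07, 1.61], np.float64(0.0)), ([0.37, -0.12, 2.54, 0.46, 0.09, 0.06], np.float64(0.0))]
30 -15 [ 0.41 -0.37 -0.84] [([0.62, 0.32, 2.27, -1.01, 0.68, 1.78], np.float64(0.0)), ([0.67, 0.18, 2.3, -0.89, 0.77, 1.67], np.float64(0.0)), ([0.71, 0.09, 2.31, -0.82, 0.84, 1.61], np.float64(0.0))]
33 0 [ 0
[... 1291 characters left out ...]
.48, -1.38, 0.31, 2.02], np.float64(0.0)), ([0.58, -0.07, 2.5, -1.09, 0.37, 1.75], np.float64(0.0))]
35 15 [ 0.6   0.12 -0.79] [([0.4, 0.22, 2.48, -2.58, 0.24, 3.11], np.float64(0.0)), ([0.46, 0.03, 2.52, -1.85, 0.16, 2.42], np.float64(0.0)), ([0.5, -0.1, 2.54, -1.2, 0.2, 1.79], np.float64(0.0))]
35 22 [ 0.61  0.24 -0.76] [([0.32, 0.22, 2.5, -0.13, -0.3, 0.57], np.float64(0.0)), ([0.37, 0.02, 2.55, -0.03, -0.14, 0.51], np.float64(0.0)), ([0.41, -0.11, 2.57, -2.34, 0.03, 2.86], np.float64(0.0))]
35 -15 [ 0.48 -0.38 -0.79] [([0.65, 0.33, 2.29, -1.15, 0.71, 1.96], np.float64(0.0)), ([0.71, 0.19, 2.32, -1.02, 0.78, 1.83], np.float64(0.0)), ([0.75, 0.1, 2.34, -0.94, 0.85, 1.76], np.float64(0.0))]
```

Run:
```python
from k import *
for tilt in(32,34,36):
  for phi in(-18,-22,-26,-30):
    Rg=tool(tilt,X,Y)@Ro.from_rotvec([0,np.radians(phi),0]).as_matrix()
    G=C+.033*u+.0055*n
    q=ik(G,Rg,Q[4])[0];q2=ik(G+.07*u,Rg,Q[4])[0]; print(tilt,phi,q.round(2),q2.round(2))
    lo=[G+Rg@np.array([i*.016,j*.0055,0])-C for i in(-1,1) for j in(-1,1)]; print("   tip corners u",[round(v@u*1e3,1) for v in lo])
```

```text
32 -18 [ 0.65  0.34  2.26 -1.03  0.75  1.83] [ 0.71  0.19  2.29 -0.9   0.85  1.72]
   tip corners u [np.float64(37.7), np.float64(38.1), np.float64(27.9), np.float64(28.2)]
32 -22 [ 0.67  0.37  2.22 -1.    0.83  1.82] [ 0.73  0.22  2.26 -0.88  0.92  1.73]
   tip corners u [np.float64(38.8), np.float64(39.2), np.float64(26.8), np.float64(27.2)]
32 -26 [ 0.68  0.41  2.19 -0.96  0.9   1.81] [ 0.74  0.26  2.23 -0.87  1.    1.73]
   tip corners u [np.float64(39.8), np.float64(40.2), np.float64(25.8), np.float64(26.2)]
32 -30 [ 0.7   0.44  2.16 -0.94  0.98  1.81] [ 0.75  0.29  2.2  -0.85  1.07  1.73]
   tip corners u [np.float64(40.8), np.float64(41.2), np.float64(24.8), np.float64(25.2)]
34 -18 [ 0.66  0.35  2.26 -1.08  0.76  1.9 ] [ 0.73  0.19  2.3  -0.95  0.86  1.78]
   tip corners u [np.float64(37.5), np.float64(38.3), np.float64(27.7), np.float64(28.5)]
34 -22 [ 0.68  0.38  2.23 -1.04  0.84  1.88] [ 0.74  0.23  2.27 -0.92  0.93  1.78]
   tip corners u [np.float64(38.6), np.float64(39.4), np.float64(26.6), np.float64(27.4)]
34 -26 [ 0.7   0.41  2.2  -1.    0.91  1.87] [ 0.75  0.26  2.2
[... 275 characters left out ...]
4(25.4)]
36 -18 [ 0.68  0.36  2.27 -1.13  0.77  1.97] [ 0.74  0.2   2.31 -0.99  0.86  1.84]
   tip corners u [np.float64(37.3), np.float64(38.5), np.float64(27.5), np.float64(28.7)]
36 -22 [ 0.69  0.39  2.24 -1.08  0.84  1.94] [ 0.76  0.23  2.27 -0.96  0.94  1.84]
   tip corners u [np.float64(38.4), np.float64(39.5), np.float64(26.5), np.float64(27.6)]
36 -26 [ 0.71  0.42  2.21 -1.04  0.92  1.93] [ 0.77  0.27  2.24 -0.94  1.01  1.83]
   tip corners u [np.float64(39.4), np.float64(40.5), np.float64(25.4), np.float64(26.6)]
36 -30 [ 0.72  0.45  2.17 -1.    0.99  1.91] [ 0.78  0.3   2.21 -0.91  1.08  1.83]
   tip corners u [np.float64(40.4), np.float64(41.5), np.float64(24.5), np.float64(25.6)]
```

```bash
cat >> k.py <<'E'
Rg=tool(34,X,Y)@Ro.from_rotvec([0,np.radians(-22),0]).as_matrix()
G=C+.034*u+.0058*n
E
python3 - <<'E'
from k import *
p,R,o=cur(); 
print((p-C)@u,(p-C)@n,(p-C)@Y)
print(rows(p,R,G+.06*u,Rg,5)); print(rows(G+.06*u,Rg,G+.0*u,Rg,3))
print(ik(p+(G+.06*u-p)/2,R@Ro.from_rotvec(Ro.from_matrix(R.T@Rg).as_rotvec()/2).as_matrix(),Q[4])[0].round(2))
E
```

```text
0.09274568221329188 0.016397680174035187 0.003902333242649134
5 x [-0.8 -2.1 -0.2] [-0.0039 -0.0754  0.0004] | 2.3 4.3
[[0.44395306 0.19417179 0.13759142]
 [0.44188416 0.1938421  0.13670698]
 [0.43979255 0.19354469 0.13586555]
 [0.43768012 0.19328307 0.13506526]
 [0.43554886 0.19306055 0.134304  ]]
3 x [ 7.5 -1.4 18.5] [0. 0. 0.] | 20.0 0.0
[[0.44526435 0.19069217 0.116984  ]
 [0.45497985 0.18832379 0.099664  ]
 [0.46469534 0.18595541 0.082344  ]]
[ 0.67  0.16  2.34 -0.99  0.71  1.77]
```

Call:
{"api": "arm_command", "payload": {
  "targets": [
    [-0.8,-2.1,-0.2,-0.0039,-0.0754,0.0004],
    [-0.8,-2.1,-0.2,-0.0039,-0.0754,0.0004],
    [-0.8,-2.1,-0.2,-0.0039,-0.0754,0.0004],
    [-0.8,-2.1,-0.2,-0.0039,-0.0754,0.0004],
    [-0.8,-2.1,-0.2,-0.0039,-0.0754,0.0004],
    [0,0,0,0,0,0]
  ]
}}

```text
time_s: 5.3
eef_pos: [0.435, 0.195, 0.1339]
tool_rot: [2.513, 0.316, 1.112]
wrist_force: [0.7, -0.4, 0.2]
opening: 0.0433
finger_force: 0.0
```

Run:
```python
from k import *
p,R,o=cur(); print(o["q"].round(3),o["wrist_force"].round(1))
rows(p,R,G+.06*u,Rg,1); rows(p,R,G,Rg,4)
```

```text
[ 0.738  0.247  2.262 -0.937  0.916  1.794] [ 0.7 -0.4  0.2]
1 x [-1.6  1.   0.8] [ 0.0002 -0.0009  0.0022] | 2.0 0.1
4 x [ 5.2 -0.8 14.1] [ 0.     -0.0002  0.0006] | 15.0 0.0
```

Now descend onto the lid in small steps.

Call:
{"api": "arm_command", "payload": {
  "targets": [
    [5.2,-0.8,14.1,0,0,0],
    [5.2,-0.8,14.1,0,0,0],
    [5.2,-0.8,14.1,0,0,0],
    [0,0,0,0,0,0]
  ]
}}

```text
time_s: 5.7
eef_pos: [0.4569, 0.1864, 0.0941]
tool_rot: [2.515, 0.316, 1.112]
wrist_force: [-1.0, 0.1, 0.1]
opening: 0.0432
finger_force: 0.0
```

Call:
{"api": "arm_command", "payload": {
  "targets": [
    [2.6,-0.4,7,0,0,0],
    [2.6,-0.4,7,0,0,0],
    [0,0,0,0,0,0]
  ]
}}

```text
time_s: 6.0
eef_pos: [0.4646, 0.1847, 0.0813]
tool_rot: [2.514, 0.315, 1.111]
wrist_force: [-0.5, 0.4, 0.2]
opening: 0.0437
finger_force: 0.0
```

Run:
```python
from k import *
p,R,o=cur(); print(o["q"].round(3),o["wrist_force"].round(1))
rows(p,R,G,Rg,1)
m=[]
for k in("side","top"):
    s=snapshot(k); r,c=proj(s,C)[0].astype(int)[::-1]
    m.append(cv2.resize(s["frame"][max(0,r-50):r+30,c-40:c+40,::-1],(400,400),interpolation=cv2.INTER_CUBIC))
cv2.imwrite("pics/gr.png",np.hstack(m))
```

```text
[ 0.68   0.378  2.234 -1.041  0.833  1.883] [-0.5  0.4  0.2]
1 x [ 0.7  0.4 -1.3] [-0.0004 -0.0012  0.0011] | 1.6 0.1
```

View pics/gr.png

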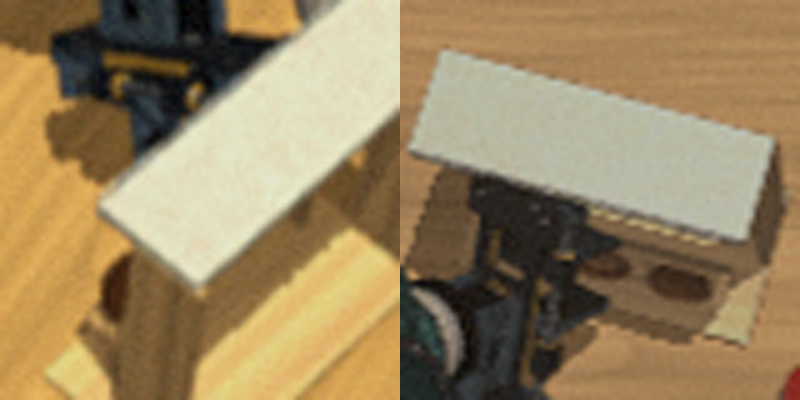

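The left crop shows the gripper clear of the shelf. In the right crop the lid at (605,265) lies between the two finger tips at (615,240) and (600,300). Closing.

Call:
{"api": "arm_command", "payload": {
  "targets": [
    [0,0,0,0,0,0],
    [0,0,0,0,0,0],
    [0,0,0,0,0,0],
    [0,0,0,0,0,0],
    [0,0,0,0,0,0]
  ],
  "claw": -1,
  "force": 20
}}

```text
time_s: 6.6
eef_pos: [0.4645, 0.1849, 0.0816]
tool_rot: [2.513, 0.316, 1.111]
wrist_force: [-0.8, -0.4, 1.1]
opening: 0.0105
finger_force: 19.8
```

Gripped at 11 mm. I'll draw it out along the lean.

Call:
{"api": "arm_command", "payload": {
  "targets": [
    [-2.6,0.4,-7,0,0,0],
    [-2.6,0.4,-7,0,0,0],
    [-2.6,0.4,-7,0,0,0],
    [-2.6,0.4,-7,0,0,0],
    [-2.6,0.4,-7,0,0,0],
    [-2.6,0.4,-7,0,0,0],
    [-5.2,0.8,-14,0,0,0],
    [-5.2,0.8,-14,0,0,0],
    [0,0,0,0,0,0]
  ]
}}

```text
time_s: 7.5
eef_pos: [0.4276, 0.1966, 0.1471]
tool_rot: [2.513, 0.314, 1.111]
wrist_force: [0.7, 0.7, -0.1]
opening: 0.0105
finger_force: 19.8
```

Run:
```python
from k import *
p,R,o=cur(); print(p,(p-C)@u,o["q"].round(3),o["wrist_force"].round(1),o["opening"])
# chute pose: upright, tool y = CX (plug side +n = tool +y)
Rc=tool(0,CX,CY); H=M+.12*Z
pA=p-.0*u+np.array([-.06,0,.12])*1.0
print(ik(pA,R,Q[4])[0].round(2))
rows(p,R,pA,R,4)
print(rows(pA,R,H,Rc,18)[::3].round(2).tolist()); print(ik(H,Rc,Q[0])[0].round(2))
cv2.imwrite("pics/dummy.png",snapshot("top")["frame"][:,:,::-1])
```

```text
[0.42763327 0.19662965 0.14706331] 0.10931327047355363 [ 0.752  0.213  2.269 -0.914  0.937  1.775] [ 0.7  0.7 -0.1] 0.010546235686224053
[ 0.85 -0.08  2.29 -0.76  1.17  1.6 ]
4 x [-15.6   4.7 -29.3] [0. 0. 0.] | 33.5 0.0
18 x [-23.5  13.7   0.2] [ 0.0272  0.028  -0.0316] | 27.2 2.9
[[0.37, 0.17, 0.28], [0.38, 0.1, 0.32], [0.4, 0.03, 0.36], [0.43, -0.04, 0.39], [0.47, -0.1, 0.41], [0.52, -0.17, 0.42]]
[-0.4   0.03  1.78 -0.    1.34 -0.64]
```

Call:
{"api": "arm_command", "payload": {
  "targets": [
    [-15.6,4.7,-29.3,0,0,0],
    [-15.6,4.7,-29.3,0,0,0],
    [-15.6,4.7,-29.3,0,0,0],
    [-15.6,4.7,-29.3,0,0,0]
  ]
}}

```text
time_s: 7.95
eef_pos: [0.3673, 0.1957, 0.2662]
tool_rot: [2.514, 0.316, 1.111]
wrist_force: [0.8, 0.1, 0.4]
opening: 0.0109
finger_force: 19.8
```

Call:
{"api": "arm_command", "payload": {
  "targets": [
    [-23.5,13.7,0.2,0.0272,0.028,-0.0316],
    [-23.5,13.7,0.2,0.0272,0.028,-0.0316],
    [-23.5,13.7,0.2,0.0272,0.028,-0.0316],
    [-23.5,13.7,0.2,0.0272,0.028,-0.0316],
    [-23.5,13.7,0.2,0.0272,0.028,-0.0316],
    [-23.5,13.7,0.2,0.0272,0.028,-0.0316],
    [-23.5,13.7,0.2,0.0272,0.028,-0.0316],
    [-23.5,13.7,0.2,0.0272,0.028,-0.0316],
    [-23.5,13.7,0.2,0.0272,0.028,-0.0316],
    [-23.5,13.7,0.2,0.0272,0.028,-0.0316],
    [-23.5,13.7,0.2,0.0272,0.028,-0.0316],
    [-23.5,13.7,0.2,0.0272,0.028,-0.0316],
    [-23.5,13.7,0.2,0.0272,0.028,-0.0316],
    [-23.5,13.7,0.2,0.0272,0.028,-0.0316],
    [-23.5,13.7,0.2,0.0272,0.028,-0.0316],
    [-23.5,13.7,0.2,0.0272,0.028,-0.0316],
    [-23.5,13.7,0.2,0.0272,0.028,-0.0316],
    [-23.5,13.7,0.2,0.0272,0.028,-0.0316],
    [0,0,0,0,0,0]
  ]
}}

```text
time_s: 9.85
eef_pos: [0.5571, -0.2139, 0.417]
tool_rot: [-3.137, 0.0, 1.805]
wrist_force: [-0.3, -0.5, -0.5]
opening: 0.0108
finger_force: 19.8
```

Run:
```python
from k import *
p,R,o=cur(); print(p,o["q"].round(3),o["opening"])
rows(p,R,M+.12*Z,tool(0,CX,CY),1)
m=[]
import pickle; SS={}
for k in("side","top"):
    s=snapshot(k); SS[k]=s; r,c=proj(s,p)[0].astype(int)[::-1]; print(k,r,c)
    m.append(cv2.resize(s["frame"][r-30:r+50,c-40:c+40,::-1],(400,400),interpolation=cv2.INTER_CUBIC))
pickle.dump((SS,p,R),open("s1.pkl","wb")); cv2.imwrite("pics/ab.png",np.hstack(m))
```

```text
[ 0.55705265 -0.21386536  0.41704617] [-0.404  0.037  1.772 -0.003  1.336 -0.638] 0.010843934807460359
1 x [ 3.1 -0.9 -3. ] [-0.0045  0.0002 -0.0029] | 4.4 0.3
side 260 275
top 162 351
```

View pics/ab.png

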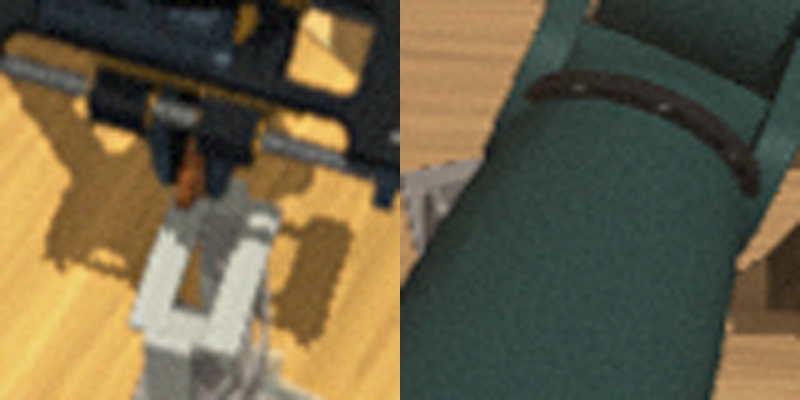

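The left crop shows the lid edge-on between the fingers at (190,175), above the collar. To learn its sideways offset in the hand, I'll turn its face to the side camera.

Run:
```python
from k import *
p,R,o=cur()
for t in(20,30,35):
    for pp in(M+.15*Z,M+.15*Z+.05*CY-.1*CX):
        Rm=tool(t,-CY,CX); q,e=ik(pp,Rm,o["q"]); print(t,q.round(2),e.round(2))
        rows(p,R,pp,Rm,14)
```

```text
20 [-0.27 -0.06  1.84 -0.33  1.21  1.16] 0.0
14 x [-0.2  0.3 -2.3] [-0.0197 -0.0193  0.1108] | 2.3 6.5
20 [-0.28 -0.28  2.03 -0.32  1.24  1.14] 0.0
14 x [-2.5 -8.2 -3.6] [-0.0197 -0.0193  0.1108] | 9.2 6.5
30 [-0.2  -0.09  1.9  -0.52  1.15  1.31] 0.0
14 x [-0.3  0.5 -2.3] [-0.0295 -0.029   0.1092] | 2.4 6.7
30 [-0.19 -0.31  2.08 -0.51  1.19  1.3 ] 0.0
14 x [-2.6 -7.9 -4.2] [-0.0295 -0.029   0.1092] | 9.3 6.7
35 [-0.16 -0.09  1.92 -0.62  1.13  1.39] 0.0
14 x [-0.3  0.6 -2.3] [-0.0344 -0.0339  0.1082] | 2.4 6.8
35 [-0.15 -0.31  2.1  -0.62  1.17  1.38] 0.0
14 x [-2.7 -7.8 -4.5] [-0.0344 -0.0339  0.1082] | 9.3 6.8
```

Call:
{"api": "arm_command", "payload": {
  "targets": [
    [-2.6,-7.9,-4.2,-0.0295,-0.029,0.1092],
    [-2.6,-7.9,-4.2,-0.0295,-0.029,0.1092],
    [-2.6,-7.9,-4.2,-0.0295,-0.029,0.1092],
    [-2.6,-7.9,-4.2,-0.0295,-0.029,0.1092],
    [-2.6,-7.9,-4.2,-0.0295,-0.029,0.1092],
    [-2.6,-7.9,-4.2,-0.0295,-0.029,0.1092],
    [-2.6,-7.9,-4.2,-0.0295,-0.029,0.1092],
    [-2.6,-7.9,-4.2,-0.0295,-0.029,0.1092],
    [-2.6,-7.9,-4.2,-0.0295,-0.029,0.1092],
    [-2.6,-7.9,-4.2,-0.0295,-0.029,0.1092],
    [-2.6,-7.9,-4.2,-0.0295,-0.029,0.1092],
    [-2.6,-7.9,-4.2,-0.0295,-0.029,0.1092],
    [-2.6,-7.9,-4.2,-0.0295,-0.029,0.1092],
    [-2.6,-7.9,-4.2,-0.0295,-0.029,0.1092],
    [0,0,0,0,0,0],
    [0,0,0,0,0,0]
  ]
}}

```text
time_s: 11.55
eef_pos: [0.4463, -0.1849, 0.4512]
tool_rot: [2.618, -0.001, 0.244]
wrist_force: [-0.2, -0.4, -1.5]
opening: 0.0106
finger_force: 19.8
```

Run:
```python
from k import *
import pickle
p,R,o=cur(); print(p,o["opening"])
s=snapshot("side"); p,R,o=cur(); pickle.dump((s,p,R),open("s2.pkl","wb"))
r,c=proj(s,p)[0].astype(int)[::-1]; print(r,c)
im=s["frame"][r-30:r+40,c-35:c+35,::-1]; im=cv2.resize(im,(560,560),interpolation=cv2.INTER_CUBIC)
# ideal lid outline: flange far face/ mid, centred at x=0, 12 up from tip
th=np.linspace(0,2*np.pi,60)
P=p+np.c_[.023*np.cos(th),0*th,.011+.023*np.sin(th)]@R.T
cv2.polylines(im,[np.round((proj(s,P)-[c-35,r-30]+.5)*8).astype(int)],True,(255,0,0),1)
cv2.imwrite("pics/face.png",im)
```

```text
[ 0.44633629 -0.1849051   0.45124766] 0.01057764157439798
215 236
```

View pics/face.png

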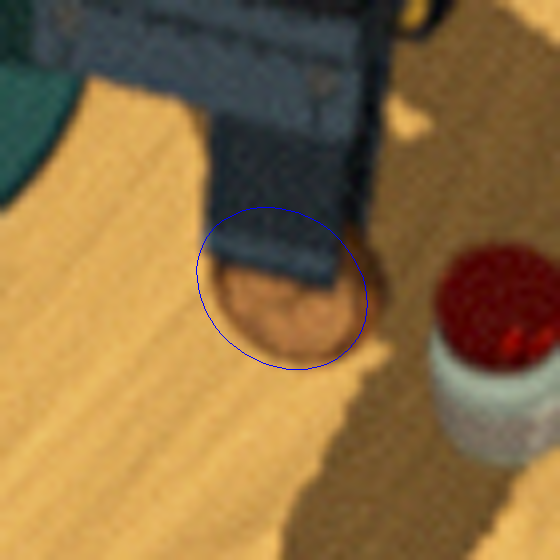

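The plug faces the camera (tool +y), so the facing is right. The lid sits about 2 px (about 4 mm) to tool +x of the ideal circle: left edge (214,280), right (384,300), bottom (290,362). I'll cast those points onto the lid plane.

Run:
```python
from k import *
import pickle
s,p,R=pickle.load(open("s2.pkl","rb")); r,c=215,236
f=s["frame"].astype(int)
print("V rows"); 
for y in range(246-2,264): print(y-4,' '.join('%3d'%v for v in f[y-4,258-35-1:286,0]))
def cast(px,yo):
    o,d=ray(s,px); q=R.T@(o-p); e=R.T@d; return (q+e*(yo-q[1])/e[1])*1e3
pts=np.array([(214,280),(225,310),(243,335),(268,352),(300,362),(330,357),(360,340),(378,315),(384,292)],float)/8+[c-35-.5,r-30-.5]
A=np.array([cast(q,-.001)[[0,2]] for q in pts])
fit=least_squares(lambda v:np.hypot(*(A-v).T)-23,[0,-11]); fit3=least_squares(lambda v:np.hypot(*(A-v[:2]).T)-v[2],[0,-11,23])
print(A.round(1).tolist(),fit.x,fit.fun.round(1),fit3.x)
for q in((212,246),(336,285)): print("finger tip corner",cast(np.array(q)/8+[c-35.5,r-30.5],.012))
```

```text
V rows
240 219 226 225 224 219 218 226 230 231 229 224 227 227 225 226 222 216 214 215 194 140 113 115 114 109 119 119 121 118 119 121 119 110 112 114 110 119 113 122 119 123 125 121 124 121 145 146 135 139 180 216 223 216 215 219 227 234 232 231 230 227 228 228 224
241 226 226 225 222 214 226 231 230 228 227 223 225 228 222 223 216 213 213 206 168 123 115 107 116 118 125 122 111 117 122 117 114 108 111 118 110 103 110 113 113 120 117 118 115 122 135 144 165 192 209 223 218 218 224 223 229 232 233 229 228 226 222 224 221
242 227 228 222 221 224 229 231 229 226 225 227 221 222 218 216 213 209 213 208 142 107 113 110 123 121 114 115 120 121 122 112 110 109 114 116 116 114 114 109 111 118 125 120 115 131 158 176 201 216 221 222 214 216 224 229 231 233 231 226 228 228 225 225 224
243 227 223 220 223 228 232 227 227 221 222 223 221 217 220 211 212 210 217 204 139 110 114 117 116 120 116 117 122 118 117 111 113 121 115 109 113 113 114 117 112 113 112 113 114 135 190 206 215 222 220 216 222 221 227 232 234 231 228 228 228 227 223 224 227
244 222 222 224 228 231 228 227 222 221 223 218 219 2
[... 3757 characters left out ...]
1 232 232 226 222 225 229 230 231 229 222 228 228 228 225 221 224 226 227 226 224 219 223
259 221 220 220 221 220 222 227 229 229 225 220 207 206 217 214 228 230 225 214 217 212 185 142 108 118 111 116 119 113 111 118 115 115 116 116 120 171 230 234 231 231 230 233 229 225 226 229 230 231 227 227 225 227 229 227 223 224 225 226 227 223 218 220 227
[[-18.4, 14.3], [-14.6, 22.2], [-9.0, 28.0], [-1.8, 31.0], [7.0, 31.3], [14.8, 27.4], [22.1, 20.1], [25.9, 11.5], [26.7, 4.5]] [3.31224672 8.13048539] [-0.5 -0.3  0.4  0.4  0.5 -0.5 -0.7 -0.2  0.6] [ 3.33279476  8.21809541 22.9299564 ]
finger tip corner [-15.40498257  12.          -3.08845057]
finger tip corner [17.74472454 12.         -1.60338735]
```

Lid centre is about 2.3 mm to tool +x (finger bias removed) and 8 mm beyond the tips. I'll turn back over the mouth with that correction.

Run:
```python
from k import *
p,R,o=cur(); T=M-.0023*CY; rows(p,R,T+.09*Z,tool(0,CX,CY),14)
```

```text
14 x [3.7 7.  6.4] [ 0.0294  0.0292 -0.109 ] | 10.2 6.7
```

Call:
{"api": "arm_command", "payload": {
  "targets": [
    [3.7,7,6.4,0.0294,0.0292,-0.109],
    [3.7,7,6.4,0.0294,0.0292,-0.109],
    [3.7,7,6.4,0.0294,0.0292,-0.109],
    [3.7,7,6.4,0.0294,0.0292,-0.109],
    [3.7,7,6.4,0.0294,0.0292,-0.109],
    [3.7,7,6.4,0.0294,0.0292,-0.109],
    [3.7,7,6.4,0.0294,0.0292,-0.109],
    [3.7,7,6.4,0.0294,0.0292,-0.109],
    [3.7,7,6.4,0.0294,0.0292,-0.109],
    [3.7,7,6.4,0.0294,0.0292,-0.109],
    [3.7,7,6.4,0.0294,0.0292,-0.109],
    [3.7,7,6.4,0.0294,0.0292,-0.109],
    [3.7,7,6.4,0.0294,0.0292,-0.109],
    [3.7,7,6.4,0.0294,0.0292,-0.109],
    [0,0,0,0,0,0],
    [0,0,0,0,0,0]
  ]
}}

```text
time_s: 13.2
eef_pos: [0.556, -0.2148, 0.3897]
tool_rot: [3.139, 0.001, 1.802]
wrist_force: [-0.1, 0.2, -0.3]
opening: 0.0109
finger_force: 19.8
```

Run:
```python
from k import *
p,R,o=cur(); T=M-.0023*CY; print(p,o["wrist_force"].round(1),o["opening"]);rows(p,R,T+.034*Z,tool(0,CX,CY),1)
```

```text
[ 0.55595431 -0.2147978   0.38969926] [-0.1  0.2 -0.3] 0.010891767235422936
1 x [ 1.6  0.3 55.7] [ 0.0023  0.001  -0.0058] | 55.7 0.4
```

Call:
{"api": "arm_command", "payload": {
  "targets": [
    [0.8,0.3,28,0.002,0.001,-0.006],
    [0.8,0,26,0,0,0],
    [0,0,4,0,0,0],
    [0,0,4,0,0,0],
    [0,0,0,0,0,0]
  ]
}}

```text
time_s: 13.7
eef_pos: [0.5561, -0.2129, 0.3289]
tool_rot: [3.141, 0.0, 1.81]
wrist_force: [-0.0, -0.2, 1.0]
opening: 0.0107
finger_force: 19.8
```

Call:
{"api": "arm_command", "payload": {
  "targets": [
    [0,0,3,0,0,0],
    [0,0,2,0,0,0],
    [0,0,0,0,0,0]
  ]
}}

```text
time_s: 14.0
eef_pos: [0.556, -0.2126, 0.323]
tool_rot: [-3.141, -0.0, 1.81]
wrist_force: [0.0, 0.2, -0.3]
opening: 0.0109
finger_force: 19.8
```

Call:
{"api": "arm_command", "payload": {
  "targets": [
    [0,0,3,0,0,0],
    [0,0,3,0,0,0],
    [0,0,0,0,0,0]
  ]
}}

```text
time_s: 14.3
eef_pos: [0.5558, -0.2125, 0.3163]
tool_rot: [-3.141, -0.001, 1.811]
wrist_force: [0.5, -0.5, -0.2]
opening: 0.0111
finger_force: 19.8
```

Call:
{"api": "arm_command", "payload": {
  "targets": [
    [0,0,3,0,0,0],
    [0,0,3,0,0,0],
    [0,0,3,0,0,0],
    [0,0,0,0,0,0]
  ]
}}

```text
time_s: 14.7
eef_pos: [0.5559, -0.2127, 0.3074]
tool_rot: [-3.141, -0.0, 1.811]
wrist_force: [0.0, -1.5, -0.9]
opening: 0.011
finger_force: 19.8
```

Run:
```python
from k import *
s=snapshot("side"); r,c=proj(s,M)[0].astype(int)[::-1]
cv2.imwrite("pics/ins.png",cv2.resize(s["frame"][r-35:r+35,c-35:c+35,::-1],(560,560),interpolation=cv2.INTER_CUBIC)); print(get_obs()["ft_torque"])
```

```text
[-0.23946714 -0.16762155  0.01789922]
```

View pics/ins.png

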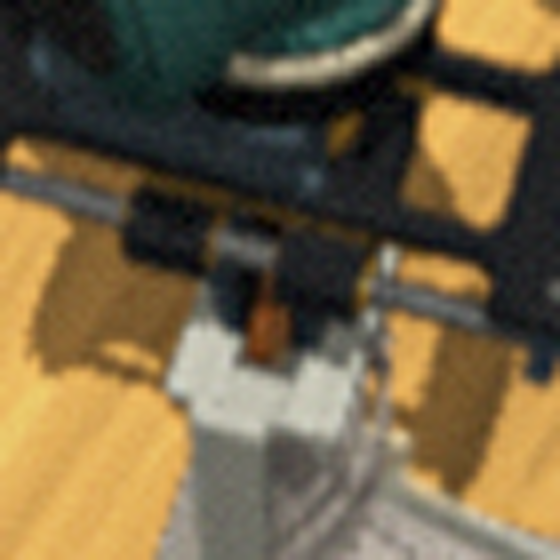

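The lid, at (268,335), stands in the collar slot with the tips just above it. There is a slight side contact, so I'll ease 0.7 mm sideways and let go.

Call:
{"api": "arm_command", "payload": {
  "targets": [
    [-0.7,0,0,0,0,0],
    [0,0,0,0,0,0]
  ]
}}

```text
time_s: 14.95
eef_pos: [0.5561, -0.2133, 0.3079]
tool_rot: [-3.141, -0.001, 1.811]
wrist_force: [0.5, -0.3, -0.2]
opening: 0.011
finger_force: 19.8
```

Call:
{"api": "arm_command", "payload": {
  "targets": [
    [0,0,0,0,0,0],
    [0,0,0,0,0,0],
    [0,0,0,0,0,0],
    [0,0,0,0,0,0],
    [0,0,0,0,0,0],
    [0,0,0,0,0,0]
  ],
  "claw": -0.3
}}

```text
time_s: 15.55
eef_pos: [0.5561, -0.2133, 0.3079]
tool_rot: [-3.141, -0.0, 1.811]
wrist_force: [-0.8, -0.1, -1.1]
opening: 0.0323
finger_force: 0.0
```

Call:
{"api": "arm_command", "payload": {
  "targets": [
    [0,0,-10,0,0,0],
    [0,0,-40,0,0,0],
    [0,0,-40,0,0,0],
    [0,0,-40,0,0,0],
    [0,-40,-20,0,0,0],
    [0,-40,0,0,0,0],
    [0,-40,0,0,0,0],
    [0,-40,0,0,0,0],
    [0,0,0,0,0,0],
    [0,0,0,0,0,0],
    [0,0,0,0,0,0],
    [0,0,0,0,0,0]
  ]
}}

```text
time_s: 16.75
eef_pos: [0.4016, -0.2511, 0.4579]
tool_rot: [-3.141, -0.001, 1.811]
wrist_force: [-0.0, -0.6, -0.4]
opening: 0.0322
finger_force: 0.0
```

Run:
```python
from k import *
rest=M+.084*CX; rest[2]=.023; m=[]
for k,w in(("side",40),("top",30)):
    s=snapshot(k); r,c=proj(s,rest)[0].astype(int)[::-1]
    m.append(cv2.resize(s["frame"][r-w:r+w,c-w:c+w,::-1],(400,400),interpolation=cv2.INTER_CUBIC))
cv2.imwrite("pics/end.png",np.hstack(m))
```

```text
(no output)
```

View pics/end.png

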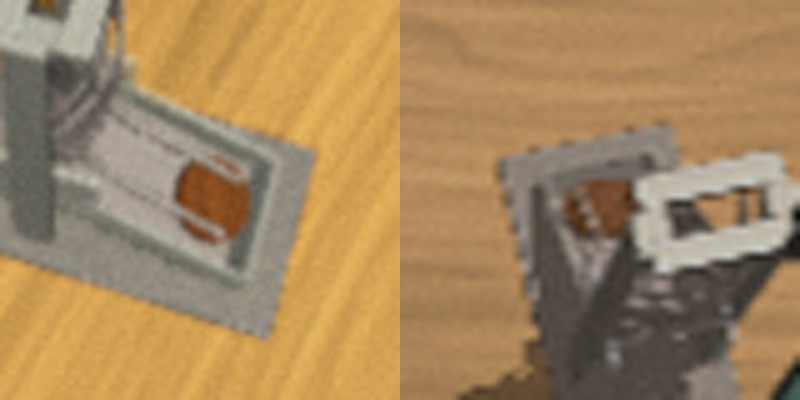

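The lid lies flat on the slide against the end stop, at left-crop (213,200). It shows one uniform broad face with no plug ring, so the plug is underneath. The gripper is clear, so I'll hand in.

```bash
python3 -c "
from plant import *
print(hand_in())"
```

```text
the job is handed in; nothing more can be done
None
```

The stepped lid went through the chute and lies flat against the end stop, broad face up and plug underneath; the plain lids and bystanders were not touched, and I handed the job in at about 17 s.

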